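# Pack the printing kit tray

## Task

Pack the printing kit into the plywood tray: the lidded ink jar upright in the large round recess, the small bottle upright in the small round recess, the square-based hand stamp upright in the square recess, and the ink roller lying flat along the long cork-lined bay. Set the jar and the bottle down, do not drop them. Leave the open jar and the round-based stamp where they stand, as they are still in use.

Things in the scene. Friction and masses are not known exactly. Their poses are not given: they have to be found in the camera images.
- ink_jar: squat ink jar with its lid on: dark body with a paper label, 60 mm diameter up to 54 mm height, flat white screw lid of 57 mm diameter, 75 mm tall in all, 0.25 kg. Stands upright. Origin: centre of its underside, z up. Must be packed.
- bottle: small amber glass bottle with a white cap: round body 36 mm diameter up to 52 mm height, cap 27 mm diameter from 64 mm to the top, 82 mm tall in all. Stands upright. Origin: centre of its underside, z up. Must be packed.
- square_stamp: wooden hand stamp with a SQUARE base 44 x 44 mm (24 mm high, dark rubber sole) and a turned knob on top; the knob is 28 mm in diameter from 54 to 68 mm above the table, the whole 74 mm tall. Stands on its base. Origin: centre of its underside, z up, x and y along the sides of the base. Must be packed.
- brayer: hand ink roller lying flat, to pack. Black roller 36 mm diameter, 50 wide, axis along y at x +50 mm, in a wire fork 61 wide; round wooden handle 24 mm diameter along x from +10 to -85 mm, centre line 20 mm above the table, with a foot below it at x -45, 26 wide. Balances near x +10; 0.16 kg. Extents x -85 to +68. Origin: at table level under the handle's front end; x towards the roller, z up.
- open_jar: the look-alike of the ink jar: the same 60 mm jar and paper label but WITHOUT a lid (open mouth, ink visible inside), 66 mm tall. Origin: centre of its underside. Still in use: not to be packed or moved.
- round_stamp: the look-alike of the square stamp: the same knob and height but a ROUND base of 48 mm diameter. Origin: centre of its underside. Still in use: not to be packed or moved.
- well_large: wooden block 86 x 86 x 24 mm in the tray with the LARGE ROUND recess, 76 mm diameter, 18 deep: place of the ink jar. Fixed. Origin: centre of its underside (8 mm above table); recess floor 6 mm, rim 24 mm above origin; x along the tray. The fixed plywood tray, 286 x 184 mm, walls 34 high, holds three blocks in a row along x, 90 mm apart in any order, and the long bay beside the row.
- well_small: wooden insert block like the others, with the SMALL ROUND recess, 52 mm diameter, 18 mm deep. Origin and axes as for the large one. Place of the bottle. Does not move.
- well_square: wooden insert block like the others, with the SQUARE recess, 60 x 60 mm, 18 mm deep, sides along the block's x and y. Origin and axes as for the large one. Place of the square stamp. Does not move.
- brayer_bay: the tray's long bay, place of the ink roller lying flat along it, either way round. Its floor is a cork liner 266 x 78 x 4 mm; clear space about 270 x 80 mm between the tray's wall and the row of blocks, both about 25 mm high. Fixed. Origin: centre of the liner's underside (8 mm above table), liner top 4 mm above origin; x along the bay.
Mind the look-alikes: they are no part of the job. What is shaped like the ink_jar but green is not meant.

How it is judged:
By the outcome, as a careful person would: the job done as asked, in the order asked, and still so for the second after the job is handed in, with the robot touching nothing.
It also fails if it takes over 128 s, if anything falls off the work surface, if the arm or the gripper's body presses on something with over 40 N, if the wrist force passes 120 N, or if a joint passes its speed limit or range.

## Robot

A 6-joint arm with a two-finger parallel gripper is mounted at the origin on the work surface. World frame = base frame: x ahead of the robot, y to its left, z up, the work surface at z = 0. Lengths are in mm, angles in rad, forces in N, time in s.
With the tool pointing down it reaches from about 350 to 975 mm from the base axis. Payload 7.1 kg.
Tool frame: the origin (TCP) lies on the centre line of the jaws, within the pads' length; the fingertips stand 17 mm ahead of it and the grasp point (between the pads) lies 2 mm behind it (tip_extent is the distance from the TCP to the fingertips, in mm); z points along the fingers, y is the line along which they close (so a half turn about z gives the same grasp; the last joint's range is limited). The gripper opens to 88 mm and grips with 3 to 60 N. Pads are 20 mm wide; open, the fingers measure 115 mm over their backs; the gripper's body (75 mm by 178 mm) begins 61 mm behind the grasp point.
Start: joints at [1.21, 0.423, 1.63, -0, 1.089, -0.019], TCP at [209.458, 588.84, 239.675] pointing down, gripper open.
Joint ranges: [-3, 3], [-0.9, 2.11], [0.09, 2.58], [-1.31, 4.45], [0.11, 2.69], [-2.54, 2.54]. Speed limits (rad/s): [2.39, 2.39, 3.01, 3.14, 3.14, 3.14].

## Interface

Orientations are given as a rotation vector (axis times angle).
In Python, from workcell import get_obs, get_image, camera_model, close_job, look_for, outline_of, pinpoint, tip_extent gives the robot as it stands.
- The arm moves only by the shell command python3 -m jog 'ROWS'. ROWS is text: rows parted by semicolons, each of 7 numbers parted by spaces: the shift along the tool's x, y, z as a fraction of full scale, then the turn, a rotation vector about the tool's x, y, z as a fraction of full scale, then the closure, from -1 (fully open) to 1 (shut). A call has 1 to 8 rows; each row is the pose to reach, as a shift and turn from the pose commanded when the call began, along the tool's axes at that moment; what a row does not reach only later rows make up. Full scale, the value 1, is 0.2 m for a shift and 30 degrees for a turn. A row lasts 1/10 s, in which the tool goes at most 50 mm and 8.59 degrees, less where a joint would pass 70% of its speed; a pose out of reach is approached as far as the arm can. A call with a number of a shift or a turn outside -1 to 1 is refused whole. A call with a gripper value outside its range is refused whole. The fingers move at their own pace and stop on an object; the grip force is fixed at half the most. Time passes only in rows, so rows that repeat a pose let the fingers close. It gives the time, the measured TCP pose, the force, the opening and the grip force at its end, in the units of the state.
- get_obs(): the state, without advancing time (a new reading comes with each control period).
- get_image(name): name is "scene" or "top" or "wrist"; returns the picture (480x640x3 uint8, red, green, blue); there is no depth.
- camera_model(name): a dict with "fx", "fy", "cx", "cy" (pixels), "dist_coeffs" ([k1, k2, p1, p2, k3] as OpenCV has them; the pictures are not rectified), "origin" and "orientation" of the camera in the world; the wrist camera has in their place "tool_from_camera" (4x4, takes a point from camera to tool coordinates, whose origin is the TCP and whose axes are the flange's). Camera axes: x right, y down, z forward; pixel columns grow to the right and rows downward; lengths in mm; the calibration is good to about 2 mm. A picture is of the moment at which its call begins: read the wrist's pose just before it. camera_model takes no time and is no camera call.
- close_job(): hands the job in; it is judged then, once.
Trained networks look in the newest picture that a camera, given by its name, has taken for a name from the list of things; names that differ only in an ending like _2 or _b are one class to them, and where a whole thing is asked for, a point or a joint stands for the part that bears it (a point fixed in the world has none). Each returns a list of dicts, best first, with "confidence" (0 to 1); they miss things now and then, are a little off and sometimes report something else, mostly with a low value. They report only what shows in the picture. A call takes as long as a camera call. They do not tell look-alikes from the thing itself.
- look_for(target, camera): "xyz" ([x, y, z] in mm, in the coordinates of the camera as it stood for that picture, good to about 4 mm: the middle of the surface that is visible of it).
- outline_of(target, camera): "mask" (480x640 bool, what is visible of it).
- pinpoint(target, camera): "xyz" ([x, y, z] in mm, in the coordinates of the camera as it stood for that picture, good to about 4 mm: a listed point, or the origin of a listed thing).
The state is a dict: "t": time; "qpos": joint angles; "qvel": joint speeds; "joint_torque": joint torques, N m; "ee_pos": TCP position; "orientation": TCP orientation; "ft_force": force on the tool from outside, world axes, zero at the start; "moment": the same for the moment, N m; "width": finger opening in mm; "grasp_force": force on a finger pad.
Only numpy, scipy, OpenCV 4.12 (cv2) and the standard library are available. Lean on these libraries where they do the work, as an engineer would, in place of code of your own. Each camera call takes 0.05 s, during which the arm holds its last target. There are 200 camera calls.

## Working session

There is one attempt and no reset: what is moved stays moved. The work goes in short steps, Python scripts to look and compute and a shell command to move; the robot and the scene stay as the last step left them, time stands still between calls to the robot, and variables do not carry over. Pictures are saved under pics/ and viewed, at most 14 in all, crops included, and the job is handed in when it is done.

```bash
mkdir -p pics; ls
cat > h.py <<'E'
import numpy as np, cv2
from scipy.spatial.transform import Rotation as R
from workcell import *
def cam(name):
    m=camera_model(name); K=np.array([[m['fx'],0,m['cx']],[0,m['fy'],m['cy']],[0,0,1.]]);D=np.array(m['dist_coeffs'],float)
    if 'tool_from_camera' in m:
        o=get_obs(); T=np.eye(4);T[:3,:3]=R.from_rotvec(o['orientation']).as_matrix();T[:3,3]=o['ee_pos']
        T=T@np.array(m['tool_from_camera'])
        return K,D,T[:3,:3],T[:3,3]
    q=np.array(m['orientation'],float)
    Rm=q if q.shape==(3,3) else R.from_rotvec(q).as_matrix() if q.size==3 else R.from_quat(q).as_matrix()
    return K,D,Rm,np.array(m['origin'],float)
def pix2w(c,uv,z):
    K,D,Rm,o=c; p=cv2.undistortPoints(np.array([[uv]],float),K,D)[0,0]
    d=Rm@np.array([p[0],p[1],1]); return o+d*(z-o[2])/d[2]
def w2pix(c,P):
    K,D,Rm,o=c; return cv2.projectPoints((np.atleast_2d(P)-o)@Rm,np.zeros(3),np.zeros(3),K,D)[0][:,0]
def save(n,im): cv2.imwrite('pics/'+n+'.png',im[:,:,::-1])
E
python3 - <<'E'
from h import *
print(camera_model('top'));print(camera_model('scene')['origin'],camera_model('wrist'));o=get_obs();print(o)
im=get_image('top');save('top0',im);c=cam('top')
for t in ['ink_jar','bottle','square_stamp','brayer','open_jar','round_stamp','well_large','well_small','well_square','brayer_bay']:
    for r in pinpoint(t,'top')[:3]:
        p=c[2]@np.array(r['xyz'])+c[3]; print(t,round(r['confidence'],2),p.round(),w2pix(c,p).round()[0])
save('scene0',get_image('scene'))
E
```

```text
pics
{'fx': 534.9023810760705, 'fy': 534.9023810760705, 'cx': 313.39023063784975, 'cy': 228.35599636204293, 'dist_coeffs': array([-0.16476227,  0.        ,  0.        ,  0.        ,  0.        ]), 'origin': array([ 305.38739825,  -11.70254721, 1176.34514826]), 'orientation': array([-2.12640253,  2.09572602, -0.22329056])}
[899.59220992 263.74891059 712.06642985] {'fx': 335.90093398809034, 'fy': 335.90093398809034, 'cx': 322.77986036406304, 'cy': 240.8129618068752, 'dist_coeffs': array([-0.0195817,  0.       ,  0.       ,  0.       ,  0.       ]), 'tool_from_camera': array([[ 2.52393337e-04, -9.65372296e-01, -2.60875959e-01,
         7.09318650e+01],
       [ 9.99999847e-01,  3.71817294e-04, -4.08427120e-04,
        -2.08750610e-01],
       [ 4.91282420e-04, -2.60875816e-01,  9.65372243e-01,
        -1.44525402e+02],
       [ 0.00000000e+00,  0.00000000e+00,  0.00000000e+00,
         1.00000000e+00]])}
{'t': 0.0, 'qpos': array([ 1.21001067e+00,  4.23833417e-01,  1.63070935e+00,  1.55301129e-05,
        1.08860455e+00, -1.90239961e-02]), 'qvel': array([-0.00036813,  0.00073168, -0.0004
[... 428 characters left out ...]
0.05335268]), 'grasp_force': 0.0, 'width': 87.84280393235296}
ink_jar 0.93 [ 629. -316.   -2.] [446. 200.]
ink_jar 0.64 [ 710. -232.   -0.] [410. 165.]
bottle 0.91 [ 453. -327.   -3.] [454. 276.]
square_stamp 0.88 [ 613. -173.   -4.] [385. 205.]
brayer 0.76 [463.  -6.  -0.] [311. 269.]
open_jar 0.91 [645.   6.   1.] [307. 190.]
open_jar 0.48 [ 455. -327.   -2.] [454. 275.]
round_stamp 0.6 [ 450. -174.   -5.] [386. 277.]
round_stamp 0.45 [ 612. -174.   -2.] [385. 205.]
well_large 0.71 [632. 195.   5.] [224. 194.]
well_small 0.9 [542. 195.   9.] [221. 232.]
well_square 0.69 [453. 200.  12.] [217. 271.]
brayer_bay 0.89 [545. 274.   8.] [187. 231.]
brayer_bay 0.54 [ 632. -312.    1.] [445. 198.]
```

Run:
```python
from h import *
im=cv2.imread('pics/top0.png');cv2.imwrite('pics/top0c.png',cv2.resize(im[130:330,150:490],(800,470),interpolation=cv2.INTER_CUBIC))
```

```text
(no output)
```

View pics/top0c.png

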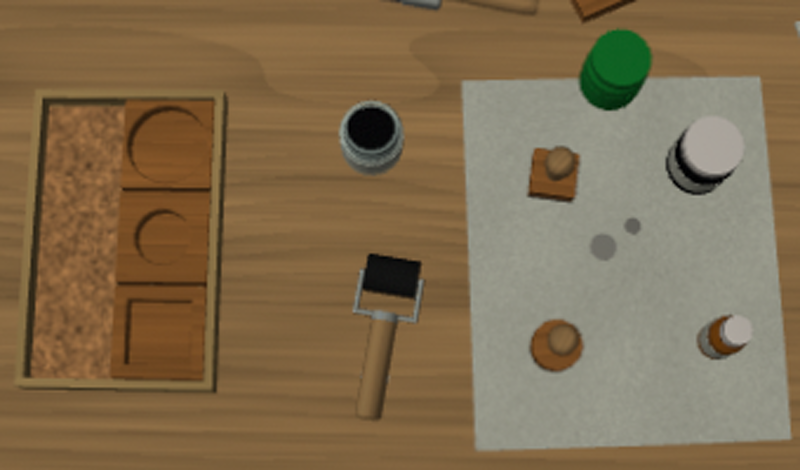

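View pics/scene0.png

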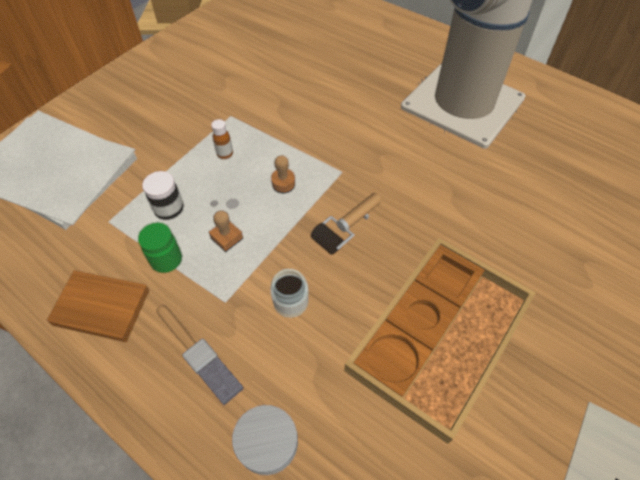

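Top view: the lidded jar is at about (446,200), the open jar at (307,190), the green one at (410,165), the square stamp at (385,205), the round stamp at (386,277), the bottle at (454,276), the roller at (313,270), and the tray on the left with large, small and square recesses from top to bottom. The jar to pack is the white-lidded one at (446,200), since the one at (307,190) shows ink and the one at (410,165) is green. I'll align the tool and look at the tray with the wrist camera.

```bash
cat >> h.py <<'E'
def plan(*wps,step=45,maxc=0.2):
    """wps: (x,y,z,yaw_deg of tool x in world). prints calls"""
    o=get_obs();Rm=R.from_rotvec(o['orientation']);p=np.array(o['ee_pos'])
    for x,y,z,yw in wps:
        tgt=np.array([x,y,z],float); a=np.radians(yw)
        Rt=R.from_matrix(np.array([[np.cos(a),np.sin(a),0],[np.sin(a),-np.cos(a),0],[0,0,-1]]))
        n=1
        while True:
            d=Rm.inv().apply((tgt-p)/n)/200; w=np.degrees((Rm.inv()*Rt).as_rotvec())/30/n
            if max(abs(d).max(),abs(w).max())<=1 and np.linalg.norm(d)*200/step<=8: break
            n+=1
        rv=(Rm.inv()*Rt).as_rotvec()/n
        for i in range(n):
            d=Rm.inv().apply((tgt-p)/(n-i))/200
            k=max(np.linalg.norm(d)*200/step,np.degrees(np.linalg.norm(rv))/8)
            print(f'{(p+(tgt-p)/(n-i)).round()} rows>={k:.1f}: ',' '.join(f'{v:.3f}' for v in [*d,*(np.degrees(rv)/30)]))
            p=p+(tgt-p)/(n-i); Rm=Rm*R.from_rotvec(rv)
        Rm=Rt
E
python3 -c "
from h import *
plan((545,230,300,180))"
```

```text
[321. 469. 260.] rows>=3.7:  -0.727 -0.376 -0.101 -0.000 0.000 -0.218
[433. 350. 280.] rows>=3.7:  -0.680 -0.456 -0.101 -0.000 0.000 -0.218
[545. 230. 300.] rows>=3.7:  -0.624 -0.531 -0.101 -0.000 0.000 -0.218
```

```bash
python3 -m jog '-.727 -.376 -.101 0 0 -.218 -1;-.727 -.376 -.101 0 0 -.218 -1;-.727 -.376 -.101 0 0 -.218 -1;-.727 -.376 -.101 0 0 -.218 -1'
python3 -m jog '-.68 -.456 -.101 0 0 -.218 -1;-.68 -.456 -.101 0 0 -.218 -1;-.68 -.456 -.101 0 0 -.218 -1;-.68 -.456 -.101 0 0 -.218 -1'
python3 -m jog '-.624 -.531 -.101 0 0 -.218 -1;-.624 -.531 -.101 0 0 -.218 -1;-.624 -.531 -.101 0 0 -.218 -1;-.624 -.531 -.101 0 0 -.218 -1;-.624 -.531 -.101 0 0 -.218 -1;-.624 -.531 -.101 0 0 -.218 -1'
python3 - <<'E'
from h import *
o=get_obs();c=cam('wrist');im=get_image('wrist');save('w1',im)
for t in ['well_large','well_small','well_square','brayer_bay','brayer']:
    for r in pinpoint(t,'wrist')[:1]:
        p=c[2]@np.array(r['xyz'])+c[3]; print(t,round(r['confidence'],2),p.round(),w2pix(c,p).round()[0])
print(o['ee_pos'],o['t'])
E
```

```text
t: 1.0
ee_pos: [323.5, 466.7, 260.6]
orientation: [0.361, 3.12, -0.0]
ft_force: [0.7, -0.8, 0.6]
width: 87.9
grasp_force: 0.0
t: 1.4
ee_pos: [435.6, 347.6, 280.9]
orientation: [0.183, 3.135, 0.001]
ft_force: [0.7, 0.6, -0.2]
width: 87.8
grasp_force: 0.0
t: 2.0
ee_pos: [544.1, 231.1, 299.7]
orientation: [0.001, -3.14, -0.0]
ft_force: [0.5, 0.9, -0.0]
width: 87.9
grasp_force: 0.0
well_large 0.62 [ 438. -174.    1.] [  5. 124.]
well_small 0.66 [536. 198.  10.] [297. 200.]
well_square 0.75 [447. 195.  12.] [294. 129.]
brayer_bay 0.94 [539. 282.   1.] [361. 202.]
brayer 0.71 [457. -10.  -3.] [135. 138.]
[544.12767618 231.05527428 299.74219262] 2.0
```

View pics/w1.png

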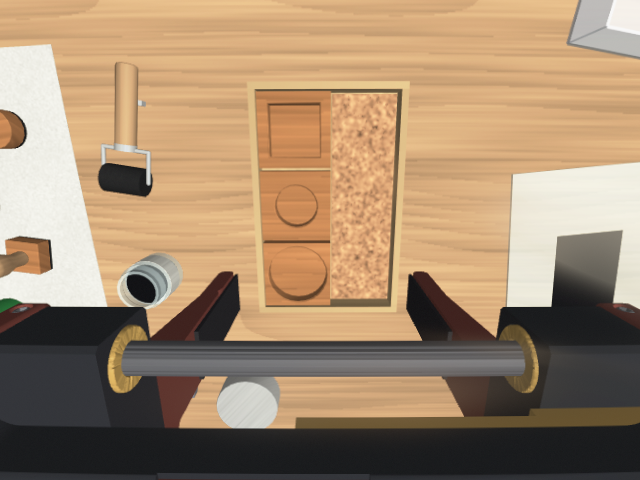

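The wrist view shows the tray: square recess at about (295,130), small at (296,205), large at (298,271), bay centre at about (362,197). The roller is at (124,130).

Run:
```python
from h import *
c=cam('wrist')
for n,u,z in [('sqTL',(268,103),32),('sqTR',(319.5,102),32),('sqBR',(322,157),32),('sqBL',(270,158),32),('smL',(275.5,205),32),('smR',(317.5,205),32),('smT',(296.5,184.5),32),('smB',(296.5,227),32),('lgL',(269.5,271),32),('lgR',(326.5,271),32),('lgT',(298,246.5),32),('lgB',(299,300),32),('tTL',(247,82),34),('tTR',(410,82),34),('tBR',(397,311),34),('tBL',(259,312),34)]:
    print(n,pix2w(c,u,z).round(1))
```

```text
sqTL [420.8 167.3  32. ]
sqTR [419.6 226.5  32. ]
sqBR [481.1 229.5  32. ]
sqBL [482.4 167.4  32. ]
smL [539.  172.1  32. ]
smR [538.8 224.1  32. ]
smT [513.7 198.5  32. ]
smB [566.8 197.6  32. ]
lgL [625.7 161.3  32. ]
lgR [625.5 235.7  32. ]
lgT [592.3 199.1  32. ]
lgB [666.8 199.1  32. ]
tTL [398.7 144.7  34. ]
tTR [398.2 328.7  34. ]
tBR [681.7 330.8  34. ]
tBL [683.6 145.1  34. ]
```

```bash
python3 -m jog '0 -1 0 0 0 0 -1;0 -1 0 0 0 0 -1;0 -1 0 0 0 0 -1;0 -1 0 0 0 0 -1;0 -1 0 0 0 0 -1'
python3 -m jog '-.2 -1 0 0 0 0 -1;-.2 -1 0 0 0 0 -1;-.2 -1 0 0 0 0 -1;-.2 -1 0 0 0 0 -1;-.2 -1 0 0 0 0 -1'
python3 -m jog '-.2 -.45 0 0 0 0 -1;-.2 -.45 0 0 0 0 -1;-.2 -.45 0 0 0 0 -1;-.2 -.45 0 0 0 0 -1'
python3 - <<'E'
from h import *
o=get_obs();c=cam('wrist');im=get_image('wrist');save('w2',im)
for t in ['ink_jar','bottle','square_stamp','round_stamp','brayer']:
    for r in pinpoint(t,'wrist')[:3]:
        p=c[2]@np.array(r['xyz'])+c[3]; print(t,round(r['confidence'],2),p.round(),w2pix(c,p).round()[0])
print(o['ee_pos'],o['t'])
E
```

```text
t: 2.8
ee_pos: [544.9, 25.8, 300.4]
orientation: [0.006, 3.142, -0.002]
ft_force: [0.2, -0.5, -1.0]
width: 87.9
grasp_force: 0.0
t: 3.3
ee_pos: [586.4, -173.5, 300.2]
orientation: [0.004, 3.141, -0.002]
ft_force: [-0.4, -0.3, -0.1]
width: 87.9
grasp_force: 0.0
t: 3.7
ee_pos: [625.6, -258.9, 299.5]
orientation: [0.0, -3.141, -0.002]
ft_force: [0.1, 0.5, 0.1]
width: 87.7
grasp_force: 0.0
ink_jar 0.65 [ 627. -313.    3.] [282. 207.]
bottle 0.55 [ 454. -325.    1.] [268.  64.]
square_stamp 0.6 [ 611. -172.    1.] [389. 195.]
round_stamp 0.87 [ 441. -174.    1.] [394.  52.]
[ 625.61903185 -258.85362069  299.52624286] 3.7
```

View pics/w2.png

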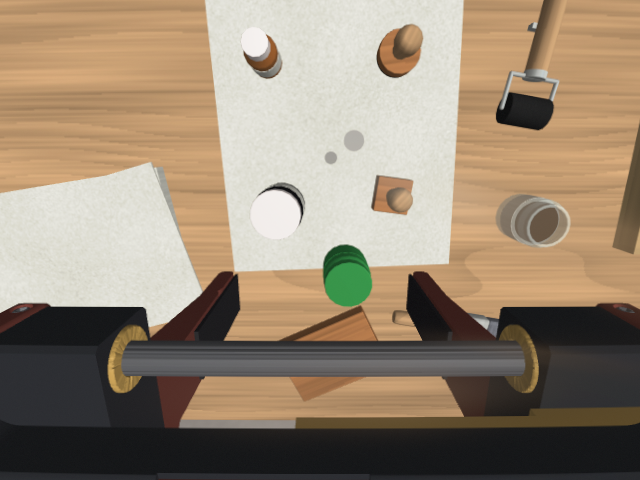

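The wrist view shows the white-lidded jar at (276,214), the open jar at (541,221), the green one at (347,275), the square-based stamp at (393,195), the round-based stamp at (400,50) and the bottle at (255,42). The jar at (276,214) fits because of its white lid, and the stamp at (393,195) fits because of its four base corners. I'll confirm both in one crop.

Run:
```python
from h import *
im=cv2.imread('pics/w2.png');cv2.imwrite('pics/w2c.png',cv2.resize(im[160:260,240:440],(800,400),interpolation=cv2.INTER_CUBIC))
c=cam('wrist')
for n,u,z in [('lidL',(250.5,214),75),('lidR',(302,214),75),('lidT',(276,188),75),('lidB',(276,239.5),75),('capL',(241.5,43),82),('capR',(270.5,43),82),('capT',(256,26.5),82),('capB',(256,57),82),('knob',(400,199),74),('rknob',(408,38),74)]:
    print(n,pix2w(c,u,z).round(1))
```

```text
lidL [ 623.5 -339.8   75. ]
lidR [ 623.4 -282.2   75. ]
lidT [ 594.5 -310.3   75. ]
lidB [ 653.  -312.2   75. ]
capL [ 453.3 -338.4   82. ]
capR [ 453.3 -310.2   82. ]
capT [ 438.9 -323.7   82. ]
capB [ 465.8 -324.9   82. ]
knob [ 606.4 -173.4   74. ]
rknob [ 446.2 -174.9   74. ]
```

View pics/w2c.png

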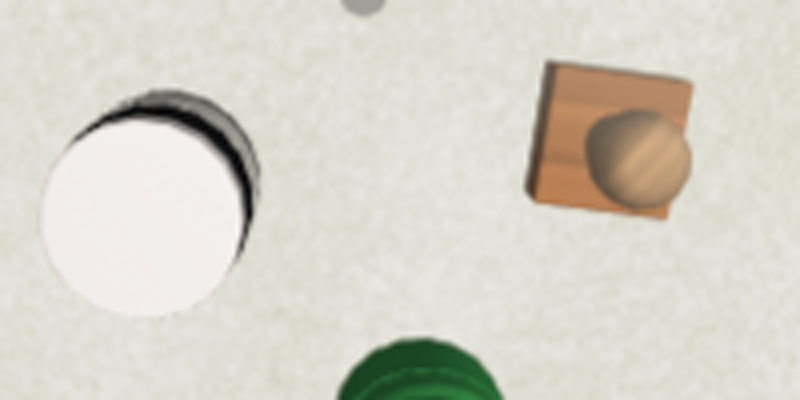

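The crop shows a white lid with a black body below it, and a stamp with a clearly square base, so both are confirmed.

Run:
```python
from h import *
c=cam('wrist')
P=np.array([pix2w(c,(240+x/4,160+y/4),24)[:2] for x,y in [(553,62),(692,83),(667,218),(537,202)]]);print(P.round(1),P.mean(0).round(1))
for i in range(4):
    d=P[(i+1)%4]-P[i];print(np.linalg.norm(d).round(1),np.degrees(np.arctan2(d[1],d[0])).round(1))
print(pix2w(c,(400,200),64).round(1))
plan((624.5,-311.5,140,180),(624.5,-311.5,42,180))
```

```text
[[ 584.4 -190.5]
 [ 590.6 -147.1]
 [ 633.2 -152. ]
 [ 628.2 -193.7]] [ 609.1 -170.8]
43.9 81.8
42.8 -6.6
41.9 -96.9
43.9 175.9
[ 609. -171.   64.]
[ 624. -312.  140.] rows>=3.8:  0.005 -0.265 0.803 0.000 0.000 0.004
[ 624. -312.   42.] rows>=2.2:  0.000 0.000 0.490 0.000 0.000 0.000
```

```bash
python3 -m jog '.005 -.265 .8 0 0 0 -1;.005 -.265 .8 0 0 0 -1;.005 -.265 .8 0 0 0 -1;.005 -.265 .8 0 0 0 -1;.005 -.265 .8 0 0 0 -1;.005 -.265 .8 0 0 0 -1'
python3 -m jog '0 0 .15 0 0 0 -1;0 0 .3 0 0 0 -1;0 0 .4 0 0 0 -1;0 0 .48 0 0 0 -1;0 0 .49 0 0 0 -1;0 0 .49 0 0 0 -1'
python3 -m jog '0 0 0 0 0 0 1;0 0 0 0 0 0 1;0 0 0 0 0 0 1;0 0 0 0 0 0 1;0 0 0 0 0 0 1;0 0 0 0 0 0 1;0 0 0 0 0 0 1;0 0 0 0 0 0 1'
```

```text
t: 4.6
ee_pos: [625.5, -312.8, 142.1]
orientation: [-0.001, 3.14, -0.001]
ft_force: [-0.2, -0.4, 0.3]
width: 87.7
grasp_force: 0.0
t: 5.2
ee_pos: [625.5, -313.0, 43.7]
orientation: [-0.002, 3.14, -0.001]
ft_force: [-0.2, -0.2, 1.0]
width: 87.9
grasp_force: 0.0
t: 6.0
ee_pos: [624.7, -313.0, 42.8]
orientation: [-0.001, 3.141, -0.0]
ft_force: [-1.3, 0.6, 5.6]
width: 59.0
grasp_force: 30.0
```

```bash
python3 -m jog '0 0 -.05 0 0 0 1;0 0 -.15 0 0 0 1;0 0 -.3 0 0 0 1;0 0 -.45 0 0 0 1;0 0 -.6 0 0 0 1;0 0 -.65 0 0 0 1;0 0 -.65 0 0 0 1'
python3 -m jog '0 .05 0 0 0 0 1;0 .15 0 0 0 0 1;0 .3 0 0 0 0 1;0 .45 0 0 0 0 1;0 .6 0 0 0 0 1;0 .75 0 0 0 0 1;0 .9 0 0 0 0 1;0 1 0 0 0 0 1'
python3 -m jog '0 .15 0 0 0 0 1;0 .3 0 0 0 0 1;0 .45 0 0 0 0 1;0 .6 0 0 0 0 1;0 .7 0 0 0 0 1;0 .8 0 0 0 0 1;0 .9 0 0 0 0 1;0 1 0 0 0 0 1'
python3 -m jog '0 .13 0 0 0 0 1;-.02 .26 0 0 0 0 1;-.02 .39 0 0 0 0 1;-.02 .49 0 0 0 0 1;-.02 .54 0 0 0 0 1;-.02 .56 0 0 0 0 1;-.02 .56 0 0 0 0 1;-.02 .56 0 0 0 0 1'
python3 -c "
from h import *
print(get_obs()['ee_pos'])
save('w3',get_image('wrist'))
plan((629.5,198.8,75,180),(629.5,198.8,57,180))"
```

```text
t: 6.7
ee_pos: [625.1, -313.3, 173.8]
orientation: [-0.001, 3.139, -0.002]
ft_force: [0.3, -0.0, -3.6]
width: 59.0
grasp_force: 30.0
t: 7.5
ee_pos: [622.8, -109.1, 170.5]
orientation: [0.004, -3.138, -0.002]
ft_force: [0.9, -0.6, -2.4]
width: 59.1
grasp_force: 30.0
t: 8.3
ee_pos: [622.2, 89.3, 170.6]
orientation: [0.002, -3.138, 0.0]
ft_force: [-0.5, 0.4, -3.3]
width: 59.3
grasp_force: 30.0
t: 9.1
ee_pos: [628.0, 198.3, 172.1]
orientation: [0.0, -3.141, 0.001]
ft_force: [-1.0, 0.2, -3.2]
width: 59.0
grasp_force: 30.0
[628.03125573 198.29734211 172.12119443]
[630. 199.  75.] rows>=2.2:  -0.007 0.003 0.486 -0.001 -0.000 -0.001
[630. 199.  57.] rows>=0.4:  0.000 0.000 0.090 0.000 0.000 0.000
```

View pics/w3.png

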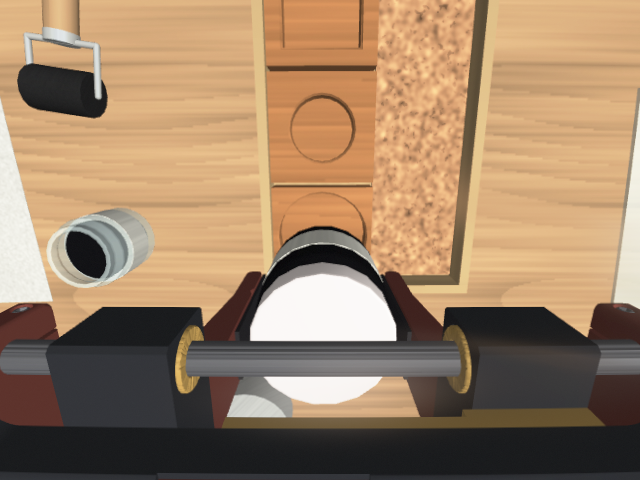

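The jar is held upright at about (322,330), with the recess rim visible right behind it at (322,235). I'll lower it slowly.

```bash
python3 -m jog '-.007 0 .1 0 0 0 1;-.007 0 .22 0 0 0 1;-.007 0 .34 0 0 0 1;-.007 0 .44 0 0 0 1;-.007 0 .5 0 0 0 1;-.007 0 .53 0 0 0 1;-.007 0 .55 0 0 0 1;-.007 0 .55 0 0 0 1'
python3 -m jog '0 0 .005 0 0 0 1;0 0 .01 0 0 0 1;0 0 .012 0 0 0 1;0 0 .012 0 0 0 1'
```

```text
t: 9.95
ee_pos: [629.8, 199.0, 62.5]
orientation: [-0.001, 3.141, 0.0]
ft_force: [0.3, 0.2, -2.5]
width: 59.3
grasp_force: 30.0
t: 10.35
ee_pos: [629.6, 199.2, 60.2]
orientation: [-0.001, 3.141, 0.0]
ft_force: [0.1, -0.0, -3.2]
width: 59.2
grasp_force: 30.0
```

```bash
python3 -m jog '0 0 .004 0 0 0 1;0 0 .008 0 0 0 1;0 0 .01 0 0 0 1;0 0 .01 0 0 0 1'
python3 -m jog '0 0 .004 0 0 0 1;0 0 .006 0 0 0 1;0 0 .006 0 0 0 1;0 0 .006 0 0 0 1'
```

```text
t: 10.75
ee_pos: [629.5, 199.1, 57.7]
orientation: [0.001, -3.141, 0.0]
ft_force: [0.3, 0.5, -2.0]
width: 59.3
grasp_force: 30.0
t: 11.15
ee_pos: [629.5, 199.1, 56.8]
orientation: [-0.001, 3.142, -0.0]
ft_force: [-0.2, -0.1, -0.5]
width: 59.5
grasp_force: 30.0
```

```bash
python3 -m jog '0 0 .004 0 0 0 1;0 0 .004 0 0 0 1;0 0 .004 0 0 0 1'
python3 -m jog '0 0 .002 0 0 0 -1;0 0 .002 0 0 0 -1;0 0 .002 0 0 0 -1;0 0 .002 0 0 0 -1;0 0 .002 0 0 0 -1;0 0 .002 0 0 0 -1'
python3 -m jog '0 0 -.1 0 0 0 -1;0 0 -.2 0 0 0 -1;0 0 -.4 0 0 0 -1;0 0 -.6 0 0 0 -1;0 0 -.7 0 0 0 -1;0 0 -.7 0 0 0 -1'
python3 -c "
from h import *
print(get_obs()['ee_pos'])
c=cam('wrist');save('w4',get_image('wrist'))
plan((590,-75,200,180),(452.5,-324.3,180,180),(452.5,-324.3,38,180))"
```

```text
t: 11.45
ee_pos: [629.6, 199.1, 56.8]
orientation: [-0.001, 3.141, 0.0]
ft_force: [-3.6, -1.5, 6.6]
width: 59.2
grasp_force: 30.0
t: 12.05
ee_pos: [629.5, 199.1, 55.4]
orientation: [0.001, -3.142, 0.0]
ft_force: [-0.1, -0.5, -1.0]
width: 87.8
grasp_force: 0.0
t: 12.65
ee_pos: [631.5, 199.8, 199.3]
orientation: [-0.001, 3.135, 0.003]
ft_force: [-0.2, 0.1, -0.1]
width: 87.5
grasp_force: 0.0
[631.54481632 199.75760008 199.29990375]
[610.  62. 198.] rows>=3.1:  0.101 -0.686 -0.009 0.001 0.003 0.001
[590. -75. 200.] rows>=3.1:  0.101 -0.686 -0.008 0.001 0.003 0.001
[ 521. -200.  190.] rows>=3.2:  0.344 -0.623 0.050 0.000 0.000 0.000
[ 452. -324.  180.] rows>=3.2:  0.344 -0.623 0.050 0.000 0.000 0.000
[ 452. -324.   38.] rows>=3.2:  0.000 0.000 0.710 0.000 0.000 0.000
```

View pics/w4.png

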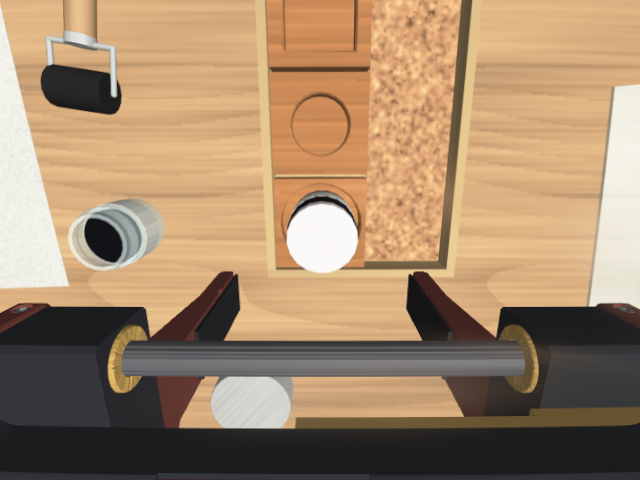

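The jar stands upright in the large recess at (322,238). Next is the bottle.

```bash
python3 -m jog '.1 -.686 0 0 0 0 -1;.1 -.686 0 0 0 0 -1;.1 -.686 0 0 0 0 -1;.1 -.686 0 0 0 0 -1'
python3 -m jog '.1 -.686 0 0 0 0 -1;.1 -.686 0 0 0 0 -1;.1 -.686 0 0 0 0 -1;.1 -.686 0 0 0 0 -1'
python3 -m jog '.344 -.623 .05 0 0 0 -1;.344 -.623 .05 0 0 0 -1;.344 -.623 .05 0 0 0 -1;.344 -.623 .05 0 0 0 -1'
python3 -m jog '.344 -.623 .05 0 0 0 -1;.344 -.623 .05 0 0 0 -1;.344 -.623 .05 0 0 0 -1;.344 -.623 .05 0 0 0 -1;.344 -.623 .05 0 0 0 -1;.344 -.623 .05 0 0 0 -1'
python3 - <<'E'
from h import *
print(get_obs()['ee_pos'])
c=cam('wrist');get_image('wrist')
m=outline_of('bottle','wrist')
for r in m[:2]:
    v,u=np.nonzero(r['mask']);print(r['confidence'],u.min(),u.max(),v.min(),v.max())
for r in pinpoint('bottle','wrist')[:2]: print(r['confidence'],(c[2]@np.array(r['xyz'])+c[3]).round())
plan((452.5,-324.3,38,180))
E
```

```text
t: 13.1
ee_pos: [607.5, 57.8, 193.2]
orientation: [-0.005, -3.137, 0.002]
ft_force: [-0.5, -0.9, 0.9]
width: 87.6
grasp_force: 0.0
t: 13.5
ee_pos: [588.5, -78.4, 193.8]
orientation: [-0.005, -3.139, 0.0]
ft_force: [-0.3, 0.8, 0.2]
width: 87.8
grasp_force: 0.0
t: 13.9
ee_pos: [518.5, -201.8, 183.7]
orientation: [-0.004, -3.138, -0.001]
ft_force: [-0.4, 0.8, -0.6]
width: 87.7
grasp_force: 0.0
t: 14.5
ee_pos: [453.2, -323.0, 175.0]
orientation: [0.003, -3.141, -0.001]
ft_force: [1.2, -0.1, 0.0]
width: 87.6
grasp_force: 0.0
[ 453.15073646 -323.00405452  175.00143014]
0.62 298 341 206 264
0.56 [ 452. -328.   -2.]
[ 452. -324.   38.] rows>=3.1:  0.003 -0.006 0.687 0.000 -0.000 0.005
```

```bash
python3 -m jog '.003 -.007 .15 0 0 0 -1;.003 -.007 .35 0 0 0 -1;.003 -.007 .5 0 0 0 -1;.003 -.007 .62 0 0 0 -1;.003 -.007 .687 0 0 0 -1;.003 -.007 .687 0 0 0 -1;.003 -.007 .687 0 0 0 -1'
python3 -m jog '0 0 0 0 0 0 1;0 0 0 0 0 0 1;0 0 0 0 0 0 1;0 0 0 0 0 0 1;0 0 0 0 0 0 1;0 0 0 0 0 0 1;0 0 0 0 0 0 1;0 0 0 0 0 0 1'
python3 -c "
from h import *
plan((453,-324.3,180,180),(540,-130,200,180),(540,198.1,190,180),step=28)"
```

```text
t: 15.35
ee_pos: [452.3, -326.0, 38.7]
orientation: [-0.002, 3.141, -0.001]
ft_force: [0.4, -1.0, 0.5]
width: 87.6
grasp_force: 0.0
t: 16.15
ee_pos: [451.7, -326.0, 38.1]
orientation: [0.001, -3.142, -0.0]
ft_force: [0.3, -0.3, 0.9]
width: 35.2
grasp_force: 30.0
[ 453. -324.  180.] rows>=5.1:  -0.007 0.009 -0.710 0.000 -0.000 0.001
[ 540. -130.  200.] rows>=7.6:  -0.435 0.972 -0.100 0.000 0.000 0.000
[540.  34. 195.] rows>=5.9:  0.000 0.820 0.025 0.000 0.000 0.000
[540. 198. 190.] rows>=5.9:  0.000 0.820 0.025 0.000 0.000 0.000
```

```bash
python3 -m jog '0 0 -.05 0 0 0 1;0 0 -.15 0 0 0 1;0 0 -.3 0 0 0 1;0 0 -.45 0 0 0 1;0 0 -.6 0 0 0 1;0 0 -.7 0 0 0 1;0 0 -.71 0 0 0 1'
python3 -m jog '-.03 .07 -.01 0 0 0 1;-.09 .2 -.03 0 0 0 1;-.16 .36 -.04 0 0 0 1;-.23 .52 -.05 0 0 0 1;-.3 .68 -.06 0 0 0 1;-.36 .82 -.08 0 0 0 1;-.42 .92 -.1 0 0 0 1;-.435 .972 -.1 0 0 0 1'
python3 -m jog '0 .12 0 0 0 0 1;0 .25 0 0 0 0 1;0 .38 0 0 0 0 1;0 .5 0 0 0 0 1;0 .62 0 0 0 0 1;0 .73 0 0 0 0 1;0 .82 0 0 0 0 1;0 .82 0 0 0 0 1'
python3 -m jog '0 .12 0 0 0 0 1;0 .25 0 0 0 0 1;0 .38 0 0 0 0 1;0 .5 0 0 0 0 1;0 .62 0 0 0 0 1;0 .73 0 0 0 0 1;0 .82 0 0 0 0 1;0 .82 0 0 0 0 1'
python3 -c "
from h import *
print(get_obs()['ee_pos'])
save('w5',get_image('wrist'))
plan((540,198.1,62,180))"
```

```text
t: 16.85
ee_pos: [453.0, -327.0, 183.3]
orientation: [-0.001, 3.137, -0.005]
ft_force: [0.4, 0.5, 0.1]
width: 35.4
grasp_force: 30.0
t: 17.65
ee_pos: [539.0, -129.0, 199.1]
orientation: [0.004, -3.14, -0.001]
ft_force: [0.2, 1.2, -1.4]
width: 35.7
grasp_force: 30.0
t: 18.45
ee_pos: [537.3, 34.1, 198.8]
orientation: [0.004, -3.139, -0.0]
ft_force: [-0.3, 0.1, -0.9]
width: 35.1
grasp_force: 30.0
t: 19.25
ee_pos: [537.9, 197.2, 199.2]
orientation: [0.003, -3.141, 0.0]
ft_force: [-0.5, -0.7, -1.3]
width: 35.3
grasp_force: 30.0
[537.94800007 197.24903124 199.20091323]
[540. 198.  62.] rows>=3.0:  -0.012 0.010 0.686 -0.002 -0.003 0.004
```

View pics/w5.png

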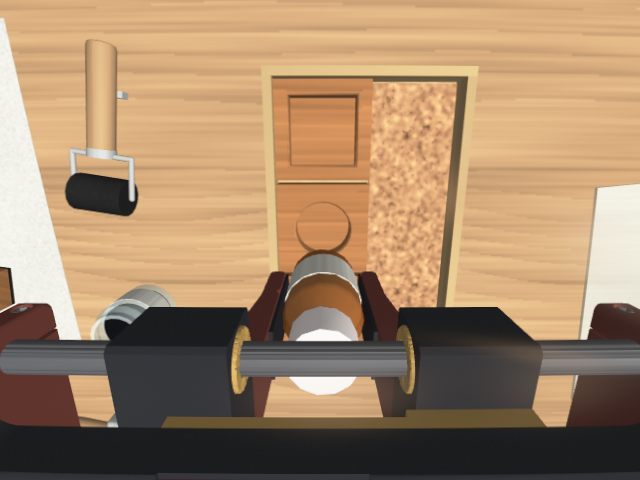

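The bottle hangs upright at (322,320), with the small recess at (323,228) in line with it. I'll lower it.

```bash
python3 -m jog '-.012 .005 .1 0 0 0 1;-.012 .005 .22 0 0 0 1;-.012 .005 .36 0 0 0 1;-.012 .005 .5 0 0 0 1;-.012 .005 .6 0 0 0 1;-.012 .005 .66 0 0 0 1;-.012 .005 .7 0 0 0 1;-.012 .005 .7 0 0 0 1'
python3 -m jog '0 0 .005 0 0 0 1;0 0 .01 0 0 0 1;0 0 .012 0 0 0 1;0 0 .012 0 0 0 1'
```

```text
t: 20.1
ee_pos: [540.4, 196.7, 59.4]
orientation: [0.0, -3.14, 0.001]
ft_force: [-0.0, -0.1, -0.8]
width: 35.5
grasp_force: 30.0
t: 20.5
ee_pos: [541.0, 197.6, 58.2]
orientation: [-0.001, 3.141, 0.0]
ft_force: [0.3, -0.1, -1.1]
width: 35.4
grasp_force: 30.0
```

```bash
python3 -m jog '0 0 .006 0 0 0 1;0 0 .012 0 0 0 1;0 0 .018 0 0 0 1;0 0 .022 0 0 0 1;0 0 .022 0 0 0 1'
python3 -m jog '0 0 .003 0 0 0 1;0 0 .006 0 0 0 1;0 0 .006 0 0 0 1;0 0 .006 0 0 0 1'
```

```text
t: 21.0
ee_pos: [540.6, 197.4, 53.1]
orientation: [0.001, -3.141, 0.0]
ft_force: [-0.1, -0.5, -0.6]
width: 35.7
grasp_force: 30.0
t: 21.4
ee_pos: [540.8, 197.4, 52.1]
orientation: [-0.001, 3.142, -0.0]
ft_force: [0.2, -0.3, -1.2]
width: 35.6
grasp_force: 30.0
```

```bash
python3 -m jog '0 0 .004 0 0 0 1;0 0 .006 0 0 0 1;0 0 .006 0 0 0 1;0 0 .006 0 0 0 1'
```

```text
t: 21.8
ee_pos: [540.9, 197.5, 52.0]
orientation: [-0.001, 3.141, 0.0]
ft_force: [-3.1, -2.1, 10.7]
width: 35.3
grasp_force: 30.0
```

```bash
python3 -m jog '0 0 0 0 0 0 -1;0 0 0 0 0 0 -1;0 0 0 0 0 0 -1;0 0 0 0 0 0 -1;0 0 0 0 0 0 -1;0 0 0 0 0 0 -1'
python3 -m jog '0 0 -.1 0 0 0 -1;0 0 -.2 0 0 0 -1;0 0 -.4 0 0 0 -1;0 0 -.6 0 0 0 -1;0 0 -.74 0 0 0 -1;0 0 -.74 0 0 0 -1'
python3 -c "
from h import *
print(get_obs()['ee_pos'])
save('w6',get_image('wrist'))
plan((540,50,205,180),(609,-171,180,173.4),(609,-171,60,173.4))"
```

```text
t: 22.4
ee_pos: [541.1, 198.1, 51.1]
orientation: [-0.0, 3.141, 0.002]
ft_force: [-0.7, 2.8, 5.3]
width: 79.9
grasp_force: 2.5
t: 23.0
ee_pos: [543.1, 198.3, 203.1]
orientation: [-0.001, 3.134, 0.004]
ft_force: [-0.4, -0.2, -0.4]
width: 88.0
grasp_force: 0.0
[543.09026776 198.27766194 203.10489491]
[540.  50. 205.] rows>=3.3:  0.010 -0.739 -0.022 0.003 0.008 0.001
[574. -60. 192.] rows>=2.6:  -0.173 -0.552 0.062 0.000 0.000 0.110
[ 609. -171.  180.] rows>=2.6:  -0.204 -0.542 0.062 0.000 0.000 0.110
[ 609. -171.   60.] rows>=2.7:  0.000 0.000 0.600 0.000 0.000 0.000
```

View pics/w6.png

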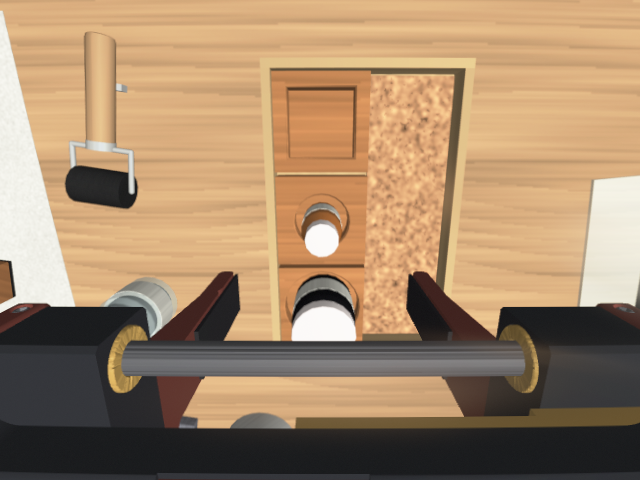

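The bottle stands in the small recess at (321,225) and the jar in the large one at (323,305). Next is the square stamp.

```bash
python3 -m jog '.01 -.739 0 0 0 0 -1;.01 -.739 0 0 0 0 -1;.01 -.739 0 0 0 0 -1;.01 -.739 0 0 0 0 -1'
python3 -m jog '-.173 -.552 .06 0 0 .11 -1;-.173 -.552 .06 0 0 .11 -1;-.173 -.552 .06 0 0 .11 -1;-.173 -.552 .06 0 0 .11 -1'
python3 -m jog '-.204 -.542 .06 0 0 .11 -1;-.204 -.542 .06 0 0 .11 -1;-.204 -.542 .06 0 0 .11 -1;-.204 -.542 .06 0 0 .11 -1;-.204 -.542 .06 0 0 .11 -1'
python3 - <<'E'
from h import *
print(get_obs()['ee_pos'])
c=cam('wrist');get_image('wrist')
for r in pinpoint('square_stamp','wrist')[:2]: print(r['confidence'],(c[2]@np.array(r['xyz'])+c[3]).round())
plan((609,-171,60,173.4))
E
```

```text
t: 23.45
ee_pos: [537.3, 45.1, 197.0]
orientation: [-0.006, -3.138, 0.002]
ft_force: [0.1, 0.4, 1.0]
width: 87.5
grasp_force: 0.0
t: 23.85
ee_pos: [573.3, -62.0, 185.2]
orientation: [-0.094, -3.138, -0.0]
ft_force: [-0.1, 0.8, -0.3]
width: 88.0
grasp_force: 0.0
t: 24.35
ee_pos: [607.3, -169.4, 174.2]
orientation: [-0.179, -3.135, -0.002]
ft_force: [-0.1, -0.4, 0.1]
width: 87.9
grasp_force: 0.0
[ 607.30869658 -169.38213525  174.2122929 ]
0.8 [ 612. -171.    4.]
0.63 [459. -12.   0.]
[ 609. -171.   60.] rows>=2.5:  -0.009 -0.009 0.574 0.001 -0.002 0.004
```

```bash
python3 -m jog '-.009 -.009 .15 0 0 0 -1;-.009 -.009 .3 0 0 0 -1;-.009 -.009 .44 0 0 0 -1;-.009 -.009 .54 0 0 0 -1;-.009 -.009 .572 0 0 0 -1;-.009 -.009 .572 0 0 0 -1;-.009 -.009 .572 0 0 0 -1'
python3 -m jog '0 0 0 0 0 0 1;0 0 0 0 0 0 1;0 0 0 0 0 0 1;0 0 0 0 0 0 1;0 0 0 0 0 0 1;0 0 0 0 0 0 1;0 0 0 0 0 0 1;0 0 0 0 0 0 1'
python3 -m jog '0 0 -.05 0 0 0 1;0 0 -.15 0 0 0 1;0 0 -.3 0 0 0 1;0 0 -.45 0 0 0 1;0 0 -.6 0 0 0 1;0 0 -.7 0 0 0 1;0 0 -.71 0 0 0 1'
python3 -c "
from h import *
plan((540,0,210,177),(451,198,210,180.4),step=28)"
```

```text
t: 25.15
ee_pos: [610.3, -172.7, 61.6]
orientation: [0.178, 3.135, -0.0]
ft_force: [0.2, -0.6, -0.7]
width: 87.6
grasp_force: 0.0
t: 25.95
ee_pos: [609.6, -173.2, 60.4]
orientation: [-0.18, -3.136, -0.0]
ft_force: [-0.2, 0.5, -1.3]
width: 27.3
grasp_force: 22.7
t: 26.65
ee_pos: [611.3, -173.8, 206.1]
orientation: [0.18, 3.131, -0.002]
ft_force: [0.2, -0.9, -0.5]
width: 27.1
grasp_force: 30.0
[540.   0. 210.] rows>=6.7:  0.453 0.822 -0.023 -0.002 0.011 -0.119
[451. 198. 210.] rows>=7.8:  0.496 0.965 0.000 0.000 0.000 -0.113
```

```bash
python3 -m jog '.03 .05 0 0 0 -.01 1;.09 .15 0 0 0 -.03 1;.16 .29 0 0 0 -.05 1;.23 .42 0 0 0 -.07 1;.3 .55 0 0 0 -.09 1;.37 .68 0 0 0 -.1 1;.43 .79 0 0 0 -.119 1;.453 .822 0 0 0 -.119 1'
python3 -m jog '.05 .1 0 0 0 -.02 1;.12 .24 0 0 0 -.04 1;.2 .38 0 0 0 -.06 1;.28 .54 0 0 0 -.08 1;.36 .7 0 0 0 -.1 1;.44 .85 0 0 0 -.113 1;.496 .965 0 0 0 -.113 1;.496 .965 0 0 0 -.113 1'
python3 -c "
from h import *
print(get_obs()['ee_pos'])
save('w7',get_image('wrist'))
plan((451,198,85,180.4))"
```

```text
t: 27.45
ee_pos: [535.8, 2.7, 200.8]
orientation: [-0.078, -3.137, -0.001]
ft_force: [-0.1, -0.5, -1.5]
width: 27.1
grasp_force: 30.0
t: 28.25
ee_pos: [447.8, 199.9, 201.5]
orientation: [0.016, -3.14, 0.001]
ft_force: [0.4, -0.4, -1.3]
width: 27.1
grasp_force: 30.0
[447.76224931 199.92391049 201.5331709 ]
[451. 198.  85.] rows>=2.6:  -0.014 -0.004 0.583 -0.002 -0.003 0.005
```

View pics/w7.png

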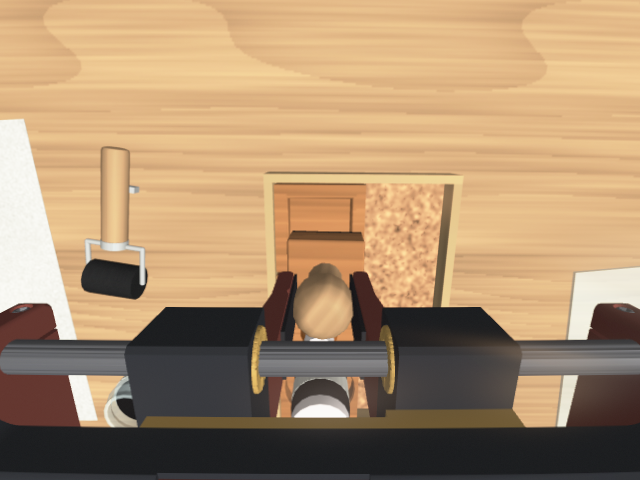

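The stamp hangs upright with its base at (325,245), square to the recess at (320,215). I'll aim about 2 mm toward -y and lower it.

```bash
python3 -m jog '-.016 -.016 .1 0 0 0 1;-.016 -.016 .22 0 0 0 1;-.016 -.016 .36 0 0 0 1;-.016 -.016 .48 0 0 0 1;-.016 -.016 .55 0 0 0 1;-.016 -.016 .58 0 0 0 1;-.016 -.016 .59 0 0 0 1;-.016 -.016 .59 0 0 0 1'
python3 -m jog '0 0 .01 0 0 0 1;0 0 .02 0 0 0 1;0 0 .03 0 0 0 1;0 0 .03 0 0 0 1;0 0 .03 0 0 0 1'
```

```text
t: 29.1
ee_pos: [453.1, 194.7, 84.6]
orientation: [-0.01, 3.141, -0.0]
ft_force: [0.1, 0.5, -0.4]
width: 27.0
grasp_force: 30.0
t: 29.6
ee_pos: [452.7, 195.2, 78.6]
orientation: [-0.011, 3.141, 0.0]
ft_force: [-0.1, -0.3, -0.7]
width: 26.9
grasp_force: 30.0
```

```bash
python3 -m jog '0 0 .008 0 0 0 1;0 0 .016 0 0 0 1;0 0 .019 0 0 0 1;0 0 .019 0 0 0 1'
python3 -m jog '0 0 .004 0 0 0 1;0 0 .006 0 0 0 1;0 0 .006 0 0 0 1'
```

```text
t: 30.0
ee_pos: [452.6, 195.1, 74.5]
orientation: [0.011, -3.141, 0.0]
ft_force: [-0.3, -0.7, -0.6]
width: 27.1
grasp_force: 30.0
t: 30.3
ee_pos: [453.0, 195.4, 74.2]
orientation: [-0.011, 3.141, 0.001]
ft_force: [-2.3, 0.8, 8.0]
width: 26.9
grasp_force: 30.0
```

```bash
python3 -m jog '0 0 0 0 0 0 -1;0 0 0 0 0 0 -1;0 0 0 0 0 0 -1;0 0 0 0 0 0 -1;0 0 0 0 0 0 -1;0 0 0 0 0 0 -1'
python3 -m jog '0 0 -.1 0 0 0 -1;0 0 -.2 0 0 0 -1;0 0 -.4 0 0 0 -1;0 0 -.6 0 0 0 -1;0 0 -.7 0 0 0 -1;0 0 -.7 0 0 0 -1'
python3 -m jog '-.25 -1 -.1 0 0 0 -1;-.25 -1 -.1 0 0 0 -1;-.25 -1 -.1 0 0 0 -1;-.25 -1 -.1 0 0 0 -1;-.25 -1 -.1 0 0 0 -1;-.25 -1 -.1 0 0 0 -1'
python3 - <<'E'
from h import *
print(get_obs()['ee_pos'])
c=cam('wrist');im=get_image('wrist');save('w8',im)
for r in pinpoint('brayer','wrist')[:2]: print(r['confidence'],(c[2]@np.array(r['xyz'])+c[3]).round())
E
```

```text
t: 30.9
ee_pos: [452.6, 195.1, 73.4]
orientation: [0.011, -3.141, 0.0]
ft_force: [-0.1, 0.1, -0.1]
width: 71.6
grasp_force: 0.0
t: 31.5
ee_pos: [454.4, 195.9, 216.5]
orientation: [-0.011, 3.136, 0.004]
ft_force: [0.6, 0.3, -0.0]
width: 87.7
grasp_force: 0.0
t: 32.1
ee_pos: [503.6, -5.7, 232.3]
orientation: [0.006, -3.14, -0.0]
ft_force: [-0.6, 0.2, 0.2]
width: 87.9
grasp_force: 0.0
[503.64395104  -5.69943228 232.33231947]
0.8 [460. -15.  -4.]
```

View pics/w8.png

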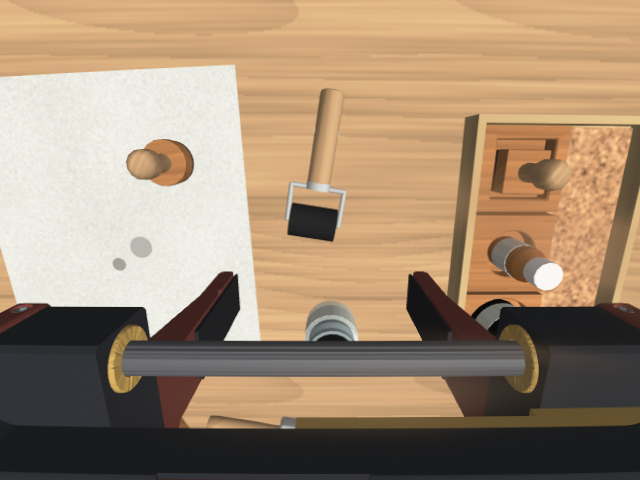

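The stamp sits in the square recess at (520,170). The roller's handle runs from (332,92) to (318,186), and the black roller is at (313,222).

Run:
```python
from h import *
c=cam('wrist')
a=pix2w(c,(332,92),22);f=pix2w(c,(318.5,186),22);r=pix2w(c,(313,222),20)
print(a,f,r,np.linalg.norm(f-a),np.linalg.norm(r-f))
d=(r-a)[:2];d/=np.linalg.norm(d);yw=np.degrees(np.arctan2(d[1],d[0]));print('yaw',yw)
o=r[:2]-50*d; print('origin',o, a[:2]+85*d)
g=o-8*d;print('grasp',g)
g=g if 1 else 0
plan((*g,120,180+yw),(*g,24,180+yw))
```

```text
[376.26474121   4.05883791  22.        ] [468.06792237  -8.83336406  22.        ] [507.0562316  -14.67293682  20.        ] 92.70400715286681 39.47390108167789
yaw -8.150397348341166
origin [457.56126469  -7.58433673] [460.40618495  -7.99178224]
grasp [449.64206999  -6.45016072]
[450.  -6. 120.] rows>=2.8:  0.267 -0.012 0.563 0.001 -0.004 0.285
[450.  -6.  24.] rows>=2.1:  0.000 0.000 0.480 0.000 0.000 0.000
```

```bash
python3 -m jog '.267 -.012 .56 0 0 .285 -1;.267 -.012 .56 0 0 .285 -1;.267 -.012 .56 0 0 .285 -1;.267 -.012 .56 0 0 .285 -1;.267 -.012 .56 0 0 .285 -1;.267 -.012 .56 0 0 .285 -1'
python3 -c "
from h import *
plan((449.5,-6.4,24,171.85))"
```

```text
t: 32.8
ee_pos: [452.6, -6.6, 122.8]
orientation: [0.221, 3.131, 0.0]
ft_force: [-0.7, -0.6, 0.5]
width: 87.6
grasp_force: 0.0
[450.  -6.  24.] rows>=2.2:  0.017 -0.001 0.494 0.001 0.006 0.002
```

```bash
python3 -m jog '.017 0 .15 0 0 0 -1;.017 0 .3 0 0 0 -1;.017 0 .4 0 0 0 -1;.017 0 .46 0 0 0 -1;.017 0 .485 0 0 0 -1;.017 0 .485 0 0 0 -1;.017 0 .485 0 0 0 -1'
python3 -m jog '0 0 0 0 0 0 1;0 0 0 0 0 0 1;0 0 0 0 0 0 1;0 0 0 0 0 0 1;0 0 0 0 0 0 1;0 0 0 0 0 0 1;0 0 0 0 0 0 1;0 0 0 0 0 0 1'
python3 -m jog '0 0 -.05 0 0 0 1;0 0 -.15 0 0 0 1;0 0 -.3 0 0 0 1;0 0 -.45 0 0 0 1;0 0 -.6 0 0 0 1;0 0 -.75 0 0 0 1;0 0 -.75 0 0 0 1'
```

```text
t: 33.5
ee_pos: [448.2, -6.8, 25.3]
orientation: [0.223, 3.132, 0.0]
ft_force: [-0.1, -0.0, 0.1]
width: 88.4
grasp_force: 0.0
t: 34.3
ee_pos: [447.3, -6.8, 24.4]
orientation: [-0.223, -3.134, 0.0]
ft_force: [0.3, 0.7, -0.8]
width: 27.5
grasp_force: 0.0
t: 35.0
ee_pos: [449.4, -6.8, 178.2]
orientation: [0.223, 3.127, 0.0]
ft_force: [0.6, 0.8, -1.4]
width: 23.6
grasp_force: 29.9
```

```bash
python3 -c "
from h import *
plan((588,281.5,190,180.2),step=25)"
```

```text
[519. 137. 184.] rows>=6.4:  -0.241 0.763 -0.027 0.000 0.007 -0.139
[588. 282. 190.] rows>=6.4:  -0.296 0.743 -0.028 0.000 0.007 -0.139
```

```bash
python3 -m jog '-.02 .07 0 0 0 -.01 1;-.06 .19 0 0 0 -.03 1;-.1 .32 0 0 0 -.05 1;-.14 .45 0 0 0 -.08 1;-.18 .58 0 0 0 -.1 1;-.22 .7 0 0 0 -.12 1;-.241 .763 -.03 0 0 -.139 1;-.241 .763 -.03 0 0 -.139 1'
python3 -m jog '-.02 .07 0 0 0 -.01 1;-.07 .19 0 0 0 -.03 1;-.12 .32 0 0 0 -.05 1;-.17 .45 0 0 0 -.08 1;-.22 .58 0 0 0 -.1 1;-.27 .68 0 0 0 -.12 1;-.296 .743 -.03 0 0 -.139 1;-.296 .743 -.03 0 0 -.139 1'
python3 -c "
from h import *
print(get_obs()['ee_pos'])
save('w9',get_image('wrist'));save('s9',get_image('scene'))
a=cv2.imread('pics/w9.png')[60:420,100:580];b=cv2.imread('pics/s9.png')[180:460,300:560]
cv2.imwrite('pics/c9.png',np.hstack([cv2.resize(a,(420,400)),cv2.resize(b,(371,400))]))
plan((588,281.5,50,180.2))"
```

```text
t: 35.8
ee_pos: [517.0, 139.1, 179.9]
orientation: [-0.105, -3.139, 0.0]
ft_force: [0.0, -0.7, -0.6]
width: 23.6
grasp_force: 29.9
t: 36.6
ee_pos: [586.8, 282.7, 187.1]
orientation: [-0.006, 3.14, 0.001]
ft_force: [0.9, -0.1, -1.7]
width: 22.9
grasp_force: 29.9
[586.81855744 282.66726988 187.06913038]
[588. 282.  50.] rows>=3.0:  -0.013 0.003 0.682 -0.001 -0.001 -0.001
```

View pics/c9.png

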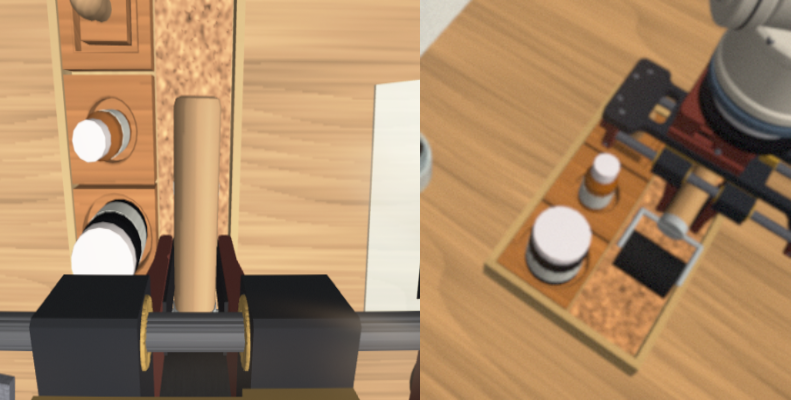

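The roller hangs level and aligned with the bay. The handle runs straight along the cork and the jar and bottle are clear. I'll lower it.

```bash
python3 -m jog '-.013 -.006 .1 0 0 0 1;-.013 -.006 .22 0 0 0 1;-.013 -.006 .36 0 0 0 1;-.013 -.006 .5 0 0 0 1;-.013 -.006 .6 0 0 0 1;-.013 -.006 .66 0 0 0 1;-.013 -.006 .7 0 0 0 1;-.013 -.006 .7 0 0 0 1'
python3 -m jog '0 0 .005 0 0 0 1;0 0 .01 0 0 0 1;0 0 .01 0 0 0 1;0 0 .01 0 0 0 1'
```

```text
t: 37.5
ee_pos: [588.2, 279.7, 46.0]
orientation: [0.004, -3.14, 0.001]
ft_force: [-1.2, 0.1, -1.1]
width: 23.4
grasp_force: 29.9
t: 37.9
ee_pos: [588.9, 280.5, 45.1]
orientation: [-0.005, 3.141, 0.001]
ft_force: [0.6, -0.3, -1.7]
width: 23.3
grasp_force: 29.9
```

```bash
python3 -m jog '0 0 .007 0 0 0 1;0 0 .014 0 0 0 1;0 0 .021 0 0 0 1;0 0 .021 0 0 0 1;0 0 .021 0 0 0 1'
python3 -m jog '0 0 .005 0 0 0 1;0 0 .01 0 0 0 1;0 0 .01 0 0 0 1;0 0 .01 0 0 0 1'
```

```text
t: 38.4
ee_pos: [588.6, 280.3, 40.1]
orientation: [0.005, -3.141, 0.0]
ft_force: [-0.1, 0.3, -1.4]
width: 23.3
grasp_force: 29.9
t: 38.8
ee_pos: [588.8, 280.5, 39.3]
orientation: [-0.005, 3.141, 0.0]
ft_force: [-3.3, -0.3, 7.1]
width: 23.5
grasp_force: 29.9
```

Contact. I'll open only to about 40 mm so the fingers stay inside the bay, then rise.

```bash
python3 -m jog '0 0 0 0 0 0 .1;0 0 0 0 0 0 .1;0 0 0 0 0 0 .1;0 0 0 0 0 0 .1;0 0 0 0 0 0 .1;0 0 0 0 0 0 .1'
python3 -m jog '0 0 -.05 0 0 0 .1;0 0 -.15 0 0 0 .1;0 0 -.3 0 0 0 .1;0 0 -.5 0 0 0 .1;0 0 -.7 0 0 0 .1;0 0 -.9 0 0 0 .1;0 0 -1 0 0 0 .1;0 0 -1 0 0 0 .1'
python3 -m jog '.8 .4 -.2 0 0 0 -1;.8 .4 -.2 0 0 0 -1;.8 .4 -.2 0 0 0 -1;.8 .4 -.2 0 0 0 -1;.8 .4 -.2 0 0 0 -1;.8 .4 -.2 0 0 0 -1'
python3 -c "
from h import *
save('t9',get_image('top'));save('s10',get_image('scene'))
a=cv2.imread('pics/t9.png')[130:330,150:490];b=cv2.imread('pics/s10.png')
cv2.imwrite('pics/c10.png',np.hstack([cv2.resize(a,(400,400)),cv2.resize(b[100:470,120:540],(400,400))]))"
```

```text
t: 39.4
ee_pos: [588.6, 280.4, 38.2]
orientation: [0.005, -3.141, 0.0]
ft_force: [0.7, 0.4, 0.2]
width: 39.8
grasp_force: 0.0
t: 40.2
ee_pos: [590.5, 281.2, 243.0]
orientation: [-0.005, 3.135, 0.005]
ft_force: [0.5, -0.6, -0.1]
width: 39.4
grasp_force: 0.0
t: 40.8
ee_pos: [427.8, 359.9, 277.7]
orientation: [0.008, -3.141, 0.001]
ft_force: [0.8, -0.2, -0.2]
width: 83.8
grasp_force: 0.0
```

View pics/c10.png

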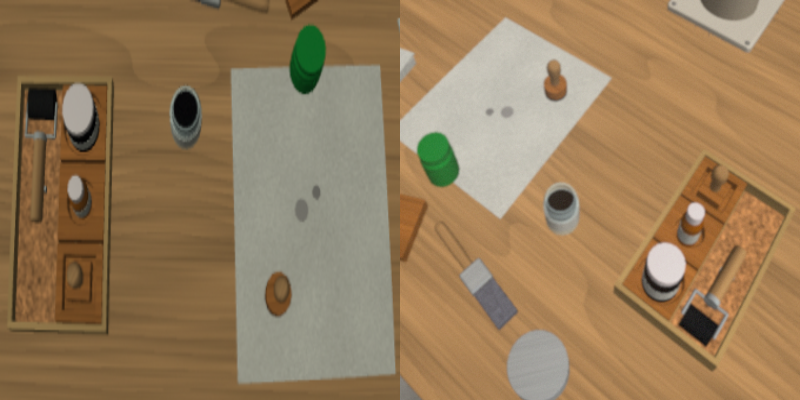

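Both views show all four items seated in the tray, and the open jar, round stamp and green jar where they were. The robot is clear of everything.

```bash
python3 -c "
from workcell import *
print(close_job())"
```

```text
the job is handed in; nothing more can be done
None
```

The job is handed in: the lidded jar, bottle, square stamp and roller are packed in their places, in the order asked, in about 41 s, and the open jar and round stamp were left untouched.

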